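# Function test of the boiler stop button

### The arm

A 7-joint arm with a two-finger parallel gripper is mounted at the origin on the work surface. World frame = base frame: x ahead of the robot, y to its left, z up, the work surface at z = 0. Lengths are in m, angles in rad, forces in N, time in s.
With the tool pointing down it reaches from about 0.425 to 0.825 m from the base axis. Payload 3.6 kg.
Tool frame: the origin (TCP) lies midway between the tips of the shut fingers; the grasp point (between the pads) lies 19 mm behind it; z points along the fingers, y is the line along which they close (so a half turn about z gives the same grasp; the last joint's range is limited). The gripper opens to 93 mm and grips with 3 to 60 N. Pads are 15 mm wide; open, the fingers measure 128 mm over their backs; the gripper's body (75 mm by 188 mm) begins 65 mm behind the grasp point.
Start: joints at [-1.302, 0.615, -0.013, 1.423, 0.008, 1.103, -0.04], TCP at [0.189, 0.622, 0.219] pointing down, gripper open.
Joint ranges: [-3.12, 3.12], [-0.3, 2.06], [-1.34, 1.32], [0.26, 2.42], [-1.36, 4.5], [0.01, 1.98], [-2.84, 2.84]. Speed limits (rad/s): [2.79, 2.79, 3.14, 3.14, 3.14, 3.14, 3.14].

### API

Orientations are given as a unit quaternion [x, y, z, w].
In Python, from rig import ctrl, viewer gives the robot as it stands. The module is installed in compiled form; this text tells all that it offers.
- The arm moves only by the shell command python3 -m handwheel 'ROWS' [OPENING] [FORCE]. ROWS is JSON, a list of rows, each a list of 4 numbers: the shift along the tool's x, y, z in units of 25 mm (1.0 is 25 mm), then the turn about the tool's z in units of 5 degrees (1.0 is 5 degrees). In form: [[dx, dy, dz, turn], ...]. A call has 1 to 8 rows; each row is the pose to reach, as a shift and turn from the pose commanded when the call began, along the tool's axes at that moment; what a row does not reach only later rows make up. A row lasts 1/12 s, in which the tool goes at most 41.7 mm and 7.16 degrees, less where a joint would pass 70% of its speed; a pose out of reach is approached as far as the arm can. A call with a gripper value outside its range is refused whole. OPENING is the closure, from -1 (fully open) to 1 (shut), set as the call begins (- or left out, the last holds). The fingers move at their own pace and stop on an object; FORCE is the grip in N (left out, the last holds). Time passes only in rows, so rows that repeat a pose let the fingers close. It gives the time, the measured TCP pose, the force, the opening and the grip force at its end, in the units of the state.
- ctrl.get_state(): the state, without advancing time (a new reading comes with each control period).
- viewer.camera(name): name is "scene" or "top" or "wrist"; returns the picture (420x560x3 uint8, red, green, blue); there is no depth.
- viewer.camera_params(name): a dict with "fovy" (degrees; the focal length in pixels is half the picture's height over the tangent of half this angle, whatever the lens; pixels are square), "cx", "cy" (the principal point, pixels), "rvec" (rotation vector, rad) and "tvec" (3), from world to camera coordinates, as OpenCV has them. Camera axes: x right, y down, z forward; pixel columns grow to the right and rows downward; lengths in m; the calibration is good to about 2 mm. The wrist camera is an equidistant fisheye: a pixel r from the principal point sees the ray r / f radians off the axis. A picture is of the moment at which its call begins: read the wrist's pose just before it. camera_params takes no time and is no camera call; for the wrist camera it gives the pose at the moment of the call.
- ctrl.hand_in(): hands the job in; it is judged then, once.
The state is a dict: "time": time; "joints": joint angles; "joint_vel": joint speeds; "tau": joint torques, N m; "tcp_pos": TCP position; "ee_rot": TCP orientation; "force": force on the tool from outside, world axes, zero at the start; "torque": the same for the moment, N m; "finger_gap": finger opening in m; "grip_force": force on a finger pad.
Only numpy, scipy, OpenCV 4.12 (cv2) and the standard library are available. Lean on these libraries where they do the work, as an engineer would, in place of code of your own. Each camera call takes 0.05 s, during which the arm holds its last target. There are 200 camera calls.

### The job

Test the stop button on the grey junction box: press the red mushroom head straight down until it latches, and let go of it so that it stays down on its own. Then push against one side of the head's raised rib with the fingertips to twist it clockwise (seen from above) until the latch releases and the head pops back up, and move clear. Do not grip the rib between the fingers, and leave the brass gauge and the two steel hex plugs where they stand.

Things in the scene. Friction and masses are not known exactly. Their poses are not given: they have to be found in the camera images.
- junction_box: grey cast aluminium box fixed on the olive ledge, 126 (x) x 176 (y) x 70 mm high; origin: centre of its underside, z up. On its lid: the stop button (axis at y = +30 mm) inside a fixed yellow guard ring, 78 mm outer and 70 mm inner diameter, top edge 100 mm above the ledge; a small green pilot lamp (y = -52 mm), top 90 mm above the ledge.
- stop_head: red mushroom head, 60 mm in diameter, 14 mm thick, a straight rib across its top. Origin on the axis at the centre of its underside (86 mm above the ledge when up, 77 when latched), z up, x along the rib; turns with the head. Its flat top is 14 mm above that, level with the guard's edge when up. Turning clockwise from above, the rib's -x end moves towards this frame's +y, its +x end towards -y.
- rib_top (a point): middle of the rib's top edge, on the button's axis, 40 mm above the stop_head origin; a good place to press. Axes as stop_head. The rib is 60 mm long (x -30 to +30 mm), 14 mm wide (y -7 to +7 mm) and rises 26 mm above the head's top face; its white side plates end 2 mm below its red, 8 mm wide top edge.
- rib_left: white side plate of the rib on its +y side, 60 x 3 x 26 mm; origin at the middle of its lower edge, axes as stop_head. Never load it and rib_right at the same time: that is gripping.
- rib_right: white side plate of the rib on its -y side, same size. Near the -x end this is the side to push for turning clockwise (or rib_left near the +x end).
- stop_press (a joint): how far the head is pressed in, m: 0 up, 0.010 on its stop. A push of about 7 N snaps it past the latch; let go after reaching the stop, it springs back to about 0.009 and stays latched there. It latches only when not twisted.
- stop_twist (a joint): twist of the head, rad, clockwise from above positive: 0 at rest, 1.1 at its stop. A light spring (under 0.03 N m) turns it back to 0. When latched, the latch lets go at about 0.4 to 0.5 rad and a spring lifts the head by 9 mm if nothing presses it down.
- gauge: brass altitude gauge with an 84 mm dial facing its -x, standing loose on a 60 x 70 mm foot, 120 mm high; origin at the centre of its underside. Leave alone.
- plug1: loose steel hex pipe plug, 46 mm over its corners, 36 mm high, standing on its hex head; origin at the centre of its underside. Leave alone.
- plug2: second hex plug, the same as plug1. Leave alone.
Mind the look-alikes: they are no part of the job. Of the things that look like the junction_box, take the one that is farthest to the robot's right at the start.

How it is judged:
On the way, in this order (a step that is already met when the one before it is completed fails the run):
1. the head is pressed in, let go, and stays latched down by itself (value of joint stop_press above 0.0075 m and contact force between the fingers and stop_head below 0.2 N and value of joint stop_twist below 0.2 rad), for 0.2 s.
2. the head is twisted until the latch releases and it pops up (value of joint stop_press below 0.002 m), for 0.1 s.
At the end, for the whole second after the job is handed in: The head is up again (pressed in less than 2 mm) and has turned back (within 0.15 rad of rest), and the gauge and both plugs stand upright within 15 mm of where they were (value of joint stop_press below 0.002 m and value of joint stop_twist below 0.15 rad and distance of each of gauge, plug1, plug2 from where it was at the start of the episode below 0.015 m and angle between each of gauge, plug1, plug2's own z axis and vertical below 0.15 rad); the robot touches nothing.
It fails at once if the rib is gripped (both of its sides loaded at once) (contact force between the fingers and rib_left above 1 N and contact force between the fingers and rib_right above 1 N).
It fails at once if the gauge or a plug is lifted (height (world z) of any of gauge, plug1, plug2 above 0.012 m).
It fails at once if the gauge or a plug is moved by more than 15 mm (distance of any of gauge, plug1, plug2 from where it was at the start of the episode above 0.015 m).
It also fails if it takes over 40 s, if anything falls off the work surface, if the arm or the gripper's body presses on something with over 40 N, if the wrist force passes 120 N, or if a joint passes its speed limit or range.

## Working session

There is one attempt and no reset: what is moved stays moved. The work goes in short steps, Python scripts to look and compute and a shell command to move; the robot and the scene stay as the last step left them, time stands still between calls to the robot, and variables do not carry over. Pictures are saved under pics/ and viewed, at most 10 in all, crops included, and the job is handed in when it is done.

```bash
mkdir -p pics; cat > h.py <<'E'
import numpy as np,cv2
from rig import ctrl,viewer
def snap(n):
    p=viewer.camera_params(n); im=viewer.camera(n); return p,im
def ray(p,u,v,fish=False):
    f=210/np.tan(np.radians(p['fovy'])/2); a=np.array([u-p['cx'],v-p['cy']],float)
    if fish:
        r=np.hypot(*a); t=r/f; d=np.r_[a/max(r,1e-9)*np.sin(t),np.cos(t)]
    else: d=np.r_[a/f,1]
    R=cv2.Rodrigues(np.array(p['rvec'],float))[0]
    return -R.T@np.array(p['tvec'],float).ravel(), R.T@d
def onz(p,u,v,z,fish=False):
    c,d=ray(p,u,v,fish); return c+d*(z-c[2])/d[2]
E
python3 - <<'E'
from h import *
ims=[]
for n in('scene','top'):
    p,im=snap(n); print(n,p); cv2.imwrite(f'pics/{n}0.png',im[...,::-1])
print(ctrl.get_state())
E
```

```text
scene {'fovy': 57.183996918978984, 'cx': 274.4946813280583, 'cy': 212.50572643810492, 'rvec': array([ 2.17046986,  1.43444805, -0.4491736 ]), 'tvec': array([-0.25201419, -0.38243203,  1.32814154])}
top {'fovy': 48.59439238779445, 'cx': 284.04413985338, 'cy': 212.96933572038773, 'rvec': array([ 2.16202303, -2.18427358,  0.05740559]), 'tvec': array([0.04828831, 0.60008559, 0.95599765])}
{'time': 0.1, 'joints': array([-1.30244854,  0.61582766, -0.01258938,  1.42468586,  0.00811664,
        1.10340263, -0.04041229]), 'joint_vel': array([-0.00166709, -0.0011014 , -0.00021402, -0.00249035,  0.00193824,
        0.00092255,  0.00035827]), 'tau': array([ 1.55183974e-03, -4.60039473e+01,  2.09999112e-01, -1.66245550e+01,
       -6.12529716e-02,  1.69056945e-02,  1.09058997e-04]), 'tcp_pos': array([0.18869289, 0.62128761, 0.21761124]), 'ee_rot': array([ 1.46871498e-01,  9.89154928e-01, -1.12803424e-03, -1.38342516e-04]), 'force': array([ 0.07244262, -0.40438917, -0.54233936]), 'torque': array([-0.02968871,  0.01538914,  0.00483042]), 'grip_force': 0.0, 'finger_gap': 0.09289231008115253}
```

View pics/scene0.png

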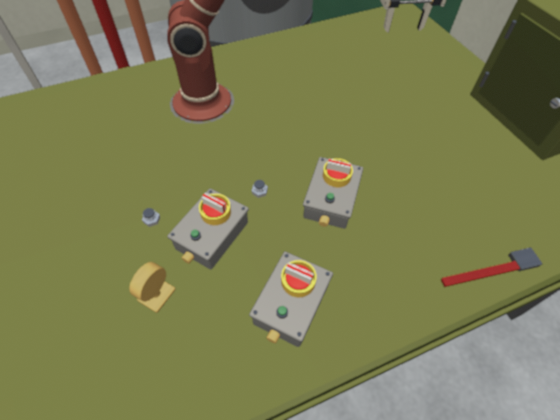

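View pics/top0.png

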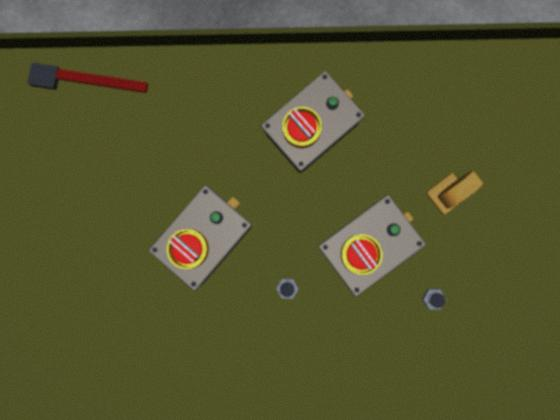

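The scene view shows three look-alike boxes, a gauge and two plugs. In the top view (x up, y left) the rightmost box is the target. Its head is at about (362,254), its lamp at (394,229), the plugs at (287,289) and (435,299), and the gauge at (455,192).

```bash
cat > m.py <<'E'
from h import *
p=viewer.camera_params('top'); im=cv2.imread('pics/top0.png'); hsv=cv2.cvtColor(im,cv2.COLOR_BGR2HSV)
roi=np.zeros(im.shape[:2],np.uint8); cv2.circle(roi,(362,254),26,255,-1)
yel=cv2.inRange(hsv,(22,150,120),(35,255,255))&roi
w=cv2.inRange(hsv,(0,0,120),(180,110,255)); r2=np.zeros_like(roi); cv2.circle(r2,(362,254),17,255,-1); w&=r2
pts=cv2.findNonZero(yel); (c,ax,an)=cv2.fitEllipse(cv2.convexHull(pts)); print('ring',c,ax)
C=onz(p,*c,0.099); print('ring centre',C)
g=cv2.inRange(hsv,(45,80,30),(85,255,255)); r3=np.zeros_like(roi); cv2.circle(r3,(394,229),12,255,-1); g&=r3
G=onz(p,*cv2.findNonZero(g).reshape(-1,2).mean(0),0.088); print('lamp',G)
d=C-G; print('dist',np.hypot(*d[:2]),'box y ang',np.degrees(np.arctan2(d[1],d[0])))
q=cv2.findNonZero(w).reshape(-1,2).astype(float); Q=np.array([onz(p,*a,0.122)[:2] for a in q]); 
m=Q.mean(0); _,s,vt=np.linalg.svd(Q-m); print('rib mid',m,len(q),s,'dir ang',np.degrees(np.arctan2(vt[0,1],vt[0,0])))
for n,uv,z in(('plug1',(287,289),.03),('plug2',(435,299),.03),('gaugefoot',(443,194),0.02),('dialtop',(463,188),.12)): print(n,onz(p,*uv,z)[:2])
E
python3 m.py
```

```text
ring (361.1444091796875, 254.11622619628906) (38.40505599975586, 39.8086051940918)
ring centre [ 0.51400224 -0.10680493  0.099     ]
lamp [ 0.56165138 -0.17366927  0.088     ]
dist 0.08210529813392399 box y ang 125.47459399411112
rib mid [ 0.51397906 -0.10702216] 189 [0.23954486 0.0830701 ] dir ang -144.69853758560546
plug1 [0.4426423 0.0373725]
plug2 [ 0.42010038 -0.26525849]
gaugefoot [ 0.63702602 -0.29218306]
dialtop [ 0.63679692 -0.2979741 ]
```

```bash
cat > go.py <<'E'
import sys; from h import *
from scipy.spatial.transform import Rotation as Rn
# go.py x y z yang(deg): shift in tool units; or "hx hy z h": head frame
C=np.array([0.514,-0.107]); A=np.radians(35.4)
s=ctrl.get_state(); R=Rn.from_quat(s['ee_rot']).as_matrix()
for a in sys.argv[1:]:
    v=[float(t) for t in a.lstrip('h').split(',')]
    xy=np.array(v[:2])
    if a[0]=='h': xy=C+np.array([[np.cos(A),-np.sin(A)],[np.sin(A),np.cos(A)]])@xy/1000
    d=R.T@(np.r_[xy,v[2]]-s['tcp_pos'])/.025
    cur=np.degrees(np.arctan2(R[1,1],R[0,1])); ya=v[3] if len(v)>3 else -54.6
    print(a,d.round(3),'turn',round((cur-ya)/5,2),'cur',cur.round(2))
print(s['time'],s['tcp_pos'],s['force'],R[:,2])
E
python3 go.py 0.43,0.33,0.22,10 0.514,-0.107,0.17
```

```text
0.43,0.33,0.22,10 [-12.621  -8.344  -0.076] turn 12.62 cur 73.11
0.514,-0.107,0.17 [-20.915 -24.089   1.96 ] turn 25.54 cur 73.11
0.1 [0.18869289 0.62128761 0.21761124] [ 0.07244262 -0.40438917 -0.54233936] [-6.05036519e-04 -2.19096411e-03 -9.99997417e-01]
```

```bash
python3 -m handwheel '[[-12.6,-8.3,0,11],[-12.6,-8.3,0,11],[-12.6,-8.3,0,11],[-12.6,-8.3,0,11],[-12.6,-8.3,0,11],[-12.6,-8.3,0,11],[-12.6,-8.3,0,11],[-12.6,-8.3,0,11]]' 1 20; python3 go.py 0.514,-0.107,0.18
```

```text
time: 0.77
tcp_pos: [0.4026, 0.3638, 0.2185]
ee_rot: [0.589, 0.808, -0.0, -0.0]
force: [1.3, -0.1, -1.3]
finger_gap: 0.044
grip_force: 0.0
0.514,-0.107,0.18 [-19.292  -1.515   1.543] turn 14.48 cur 17.81
0.7667 [0.40255886 0.36379002 0.21847011] [ 1.32081517 -0.0961479  -1.34488697] [-4.82357088e-04 -3.59975773e-04 -9.99999819e-01]
```

```bash
python3 -m handwheel '[[-19.3,-1.5,1.5,14.5],[-19.3,-1.5,1.5,14.5],[-19.3,-1.5,1.5,14.5],[-19.3,-1.5,1.5,14.5],[-19.3,-1.5,1.5,14.5],[-19.3,-1.5,1.5,14.5],[-19.3,-1.5,1.5,14.5],[-19.3,-1.5,1.5,14.5]]';python3 go.py h0,0,0.18
```

```text
time: 1.43
tcp_pos: [0.4803, 0.041, 0.1927]
ee_rot: [0.904, 0.427, -0.0, -0.0]
force: [1.2, 0.2, -0.9]
finger_gap: 0.0002
grip_force: 0.0
h0,0,0.18 [-3.709  4.807  0.506] turn 3.02 cur -39.5
1.4333 [0.48025033 0.04098817 0.19270367] [ 1.24432772  0.20862222 -0.87640925] [-3.38923861e-04  3.00500772e-04 -9.99999897e-01]
```

```bash
python3 -m handwheel '[[-3.7,4.8,0.5,3],[-3.7,4.8,0.5,3],[-3.7,4.8,0.5,3],[-3.7,4.8,0.5,3],[-3.7,4.8,0.5,3],[-3.7,4.8,0.5,3]]'; python3 go.py h0,0,0.128
python3 - <<'E'
from h import *
p,im=snap('wrist'); print(p['cx'],p['cy'],p['fovy']); cv2.imwrite('pics/w1.png',im[...,::-1])
E
```

```text
time: 1.93
tcp_pos: [0.5145, -0.1066, 0.18]
ee_rot: [0.952, 0.306, -0.001, -0.0]
force: [0.5, 0.9, -0.9]
finger_gap: 0.0006
grip_force: 0.0
h0,0,0.128 [-0.024  0.003  2.079] turn 0.04 cur -54.42
1.9333 [ 0.5145122  -0.10657781  0.17998596] [ 0.54709147  0.89225833 -0.88560955] [-1.14761159e-03 -3.62726841e-04 -9.99999276e-01]
278.52934690308797 211.02337753285377 65.70646984690485
```

View pics/w1.png

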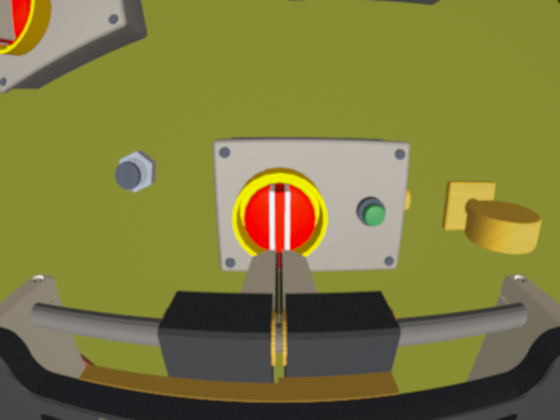

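The wrist view shows the fingers centred over the rib. The ring centre is at (279,217) and the rib runs vertically at column 280, so the tool is aligned. Next I press down.

```bash
python3 - <<'E'
from h import *
p=viewer.camera_params('wrist'); print(onz(p,279.5,217,.1,True))
E
python3 -m handwheel '[[0,0,1,0],[0,0,2,0],[0,0,2.2,0],[0,0,2.35,0],[0,0,2.5,0],[0,0,2.55,0],[0,0,2.6,0],[0,0,2.6,0]]'
```

```text
[ 0.51614957 -0.1044534   0.1       ]
time: 2.65
tcp_pos: [0.5152, -0.1036, 0.1163]
ee_rot: [0.951, 0.308, 0.001, -0.001]
force: [-1.3, 3.7, 5.6]
finger_gap: 0.0003
grip_force: 2.3
```

```bash
python3 -m handwheel '[[0,0,0.06,0],[0,0,0.12,0],[0,0,0.16,0],[0,0,0.16,0]]'
```

```text
time: 2.98
tcp_pos: [0.5161, -0.104, 0.1158]
ee_rot: [0.952, 0.308, 0.002, -0.001]
force: [-5.6, 4.6, 27.6]
finger_gap: 0.0005
grip_force: 13.3
```

Force has risen to 28 N at the stop, so I lift and check.

```bash
python3 -m handwheel '[[0,0,-0.3,0],[0,0,-0.8,0],[0,0,-1,0],[0,0,-1,0],[0,0,-1,0],[0,0,-1,0]]'; python3 go.py h24,32,0.15 h24,32,0.104 h24,0,0.104
python3 - <<'E'
from h import *
p,im=snap('wrist'); cv2.imwrite('pics/w2.png',im[...,::-1])
E
```

```text
time: 3.48
tcp_pos: [0.5147, -0.1048, 0.1359]
ee_rot: [0.952, 0.308, -0.0, -0.0]
force: [0.2, 0.3, -0.6]
finger_gap: 0.0001
grip_force: 0.0
h24,32,0.15 [ 0.895 -1.216 -0.565] turn 0.08 cur -54.18
h24,32,0.104 [ 0.896 -1.215  1.275] turn 0.08 cur -54.18
h24,0,0.104 [0.887 0.065 1.275] turn 0.08 cur -54.18
3.4833 [ 0.51467091 -0.10475501  0.13588767] [ 0.24667835  0.34171946 -0.56653655] [-9.22398224e-04 -5.20717050e-05 -9.99999573e-01]
```

View pics/w2.png

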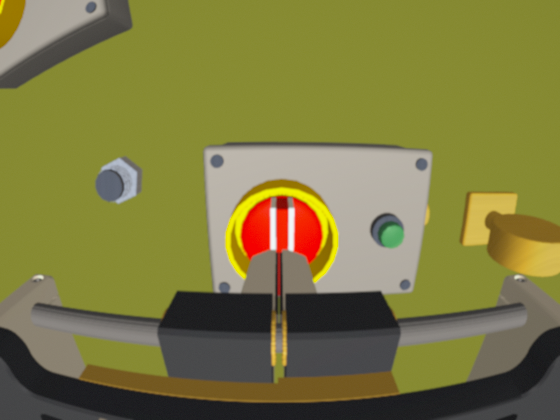

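The head now sits deeper in the ring, with the inner wall visible around (281,235). The rib is still straight at column 282 and the force is back to zero, so it is latched. I'll move beside the rib's +x end on its +y side.

```bash
python3 -m handwheel '[[0.4,-0.6,-0.3,0],[0.9,-1.25,-0.3,0],[0.9,-1.25,0,0],[0.9,-1.25,0.6,0],[0.9,-1.25,1.0,0],[0.9,-1.25,1.22,0],[0.9,-1.25,1.22,0]]'; python3 go.py h24,24.5,0.105 h24,10,0.105
```

```text
time: 4.12
tcp_pos: [0.5137, -0.0668, 0.1042]
ee_rot: [0.952, 0.307, -0.002, -0.0]
force: [0.1, 0.2, -0.1]
finger_gap: 0.0003
grip_force: 0.0
h24,24.5,0.105 [ 0.036  0.338 -0.033] turn 0.07 cur -54.24
h24,10,0.105 [ 0.033  0.918 -0.034] turn 0.07 cur -54.24
4.1167 [ 0.51368602 -0.06679069  0.10419187] [ 0.1181004   0.19443533 -0.07704612] [-3.74637936e-03 -1.58009524e-04 -9.99992970e-01]
```

```bash
python3 -m handwheel '[[0,0.2,-0.03,0],[0,0.35,-0.03,0],[0,0.45,-0.03,0],[0,0.55,-0.03,0],[0,0.65,-0.03,0],[0,0.75,-0.03,0],[0,0.8,-0.03,0],[0,0.8,-0.03,0]]'; python3 go.py h24,10,0.105
python3 - <<'E'
from h import *
p,im=snap('wrist'); cv2.imwrite('pics/w3.png',im[...,::-1])
E
```

```text
time: 4.78
tcp_pos: [0.5275, -0.0828, 0.1071]
ee_rot: [0.952, 0.308, 0.001, 0.0]
force: [-0.3, 1.5, 2.8]
finger_gap: 0.0005
grip_force: 1.3
h24,10,0.105 [-0.04   0.076  0.084] turn 0.08 cur -54.18
4.7833 [ 0.52746943 -0.08280561  0.10709547] [-0.34556229  1.48294381  2.77989398] [ 1.59118581e-03 -3.11759057e-04 -9.99998685e-01]
```

View pics/w3.png

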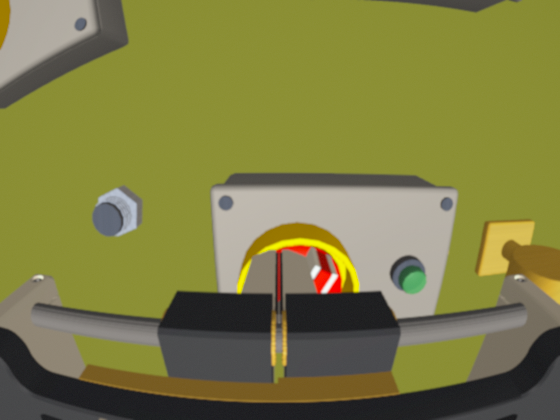

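The rib is twisted about 30° clockwise (white plate at (322,275)), with a slight upward force on the fingers. I'll push a bit further, then back off.

```bash
python3 -m handwheel '[[0,0.08,-0.02,0],[0,0.16,-0.04,0],[0,0.16,-0.04,0],[0,-0.3,-0.04,0],[0,-0.9,-0.04,0],[0,-1.3,-0.04,0],[0,-1.3,-1,0],[0,-1.3,-1.6,0]]'; python3 go.py h0,100,0.25
python3 - <<'E'
from h import *
p,im=snap('wrist'); cv2.imwrite('pics/w4.png',im[...,::-1])
E
```

```text
time: 5.5
tcp_pos: [0.5067, -0.0553, 0.1472]
ee_rot: [0.951, 0.308, -0.001, -0.0]
force: [0.4, -0.0, 0.7]
finger_gap: 0.0006
grip_force: 0.0
h0,100,0.25 [-0.945 -2.156 -4.111] turn 0.1 cur -54.12
5.5 [ 0.50668303 -0.0553326   0.1471573 ] [ 0.40004361 -0.04870929  0.67440553] [-1.27893487e-03 -2.13479923e-04 -9.99999159e-01]
```

View pics/w4.png

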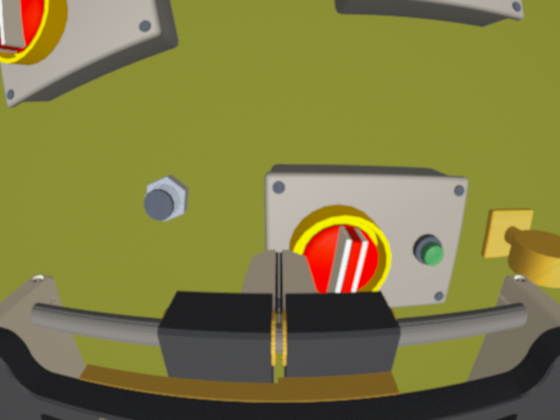

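The head fills the ring again at (342,262), so it looks popped up. The rib looks a little tilted, either from perspective or because it is still turning back. I'll move clear and check from above.

```bash
python3 -m handwheel '[[-1,-2,-2,0],[-1,-4,-4,0],[-1,-6,-4,0],[-1,-8,-4,0],[-1,-8,-4,0],[-1,-8,-4,0],[-1,-8,-4,0],[-1,-8,-4,0]]'
python3 - <<'E'
from h import *
a,s=[snap(n)[1][...,::-1] for n in('top','scene')]; cv2.imwrite('pics/top0.png',a)
cv2.imwrite('pics/f.png',np.hstack([cv2.resize(a[190:310,290:490],None,fx=2,fy=2,interpolation=2),cv2.resize(s[150:310,110:290],(400,240))]))
E
python3 m.py
```

```text
time: 6.22
tcp_pos: [0.3696, 0.0925, 0.2466]
ee_rot: [0.951, 0.31, 0.0, -0.0]
force: [1.5, -0.1, -0.3]
finger_gap: 0.0005
grip_force: 0.0
ring (361.13616943359375, 254.14950561523438) (38.26980209350586, 39.845401763916016)
ring centre [ 0.51393873 -0.10678779  0.099     ]
lamp [ 0.56151116 -0.17321997  0.088     ]
dist 0.08170906669183589 box y ang 125.60664367144217
rib mid [ 0.51403665 -0.10686498] 188 [0.23845587 0.08235846] dir ang -144.27343669584792
plug1 [0.4426423 0.0373725]
plug2 [ 0.42010038 -0.26525849]
gaugefoot [ 0.63702602 -0.29218306]
dialtop [ 0.63679692 -0.2979741 ]
```

View pics/f.png

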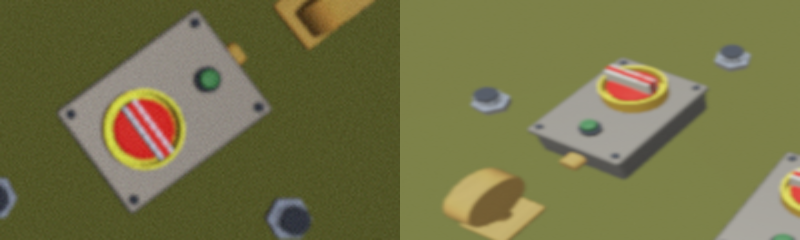

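The final views show the rib back at its starting angle and apparent size, with the head up in its ring at (145,128). The plugs and gauge look undisturbed and the arm is clear.

```bash
python3 -c "
from rig import ctrl; print(ctrl.hand_in())"
```

```text
the job is handed in; nothing more can be done
None
```

I pressed the stop button until it latched, let go, then twisted it clockwise with the shut fingertips until it popped up and turned back; the gauge and plugs look unmoved in the last pictures, and the job is handed in (no verdict was returned).

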